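# Open the cellar climate unit and fit its cartridge

### The job

First lift the stoneware beaker off the lid of the grey climate unit and stand it upright on the black cloth. Then turn the lid's T-shaped latch a quarter turn clockwise to release it, swing the lid up by its bar handle until it leans fully back, and press the shorter of the two white cartridges into the empty recess inside until it is flush with the deck. Let go, leave the lid open, and do not shift or knock over anything else.

Things in the scene. Friction and masses are not known exactly. Their poses are not given: they have to be found in the camera images.
- case: grey metal case of the climate unit, 210 (x) x 220 (y) mm, standing on the cloth, fixed; origin at the centre of its underside, x points from the front (latch side) to the hinge side, y to the left, z up. The wall rim is 100 mm up, walls 8 mm thick; the lid closes on the rim and its top face is 110 mm up. Inside, a deck lies 55 mm up, 45 mm below the rim. Left on the deck stands a black terminal block, 70 x 46 x 20 mm, centred at case x 0, y +66 mm.
- bay (a point): centre of the floor of the rectangular recess in the deck, 25 mm above the cloth; axes as the case. The recess is 98 mm (x) by 57 mm (y) and 30 mm deep; its mouth is the deck. A sprung steel cheek bulges 5 mm from each long side, about 10 mm below the deck: a cartridge set in loosely stops on the cheeks some 20 mm proud and must be pushed down with about 6 to 10 N to pass them and reach the floor.
- lid (a joint): lid angle in rad: 0 shut, grows as it opens upward about the hinge along the case's y at the rear rim, stop at 1.75 (leaning back beyond upright). Lid with fittings about 0.5 kg on a stiff hinge: it stays where it is left and takes about 6 N at the handle to lift. It cannot open while the latch is locked.
- lid_hinge (a point): point on the hinge axis in the middle of the rear rim, 100 mm above the cloth; its axes turn with the lid (equal to the case's when shut)
- lid_handle (a point): middle of the lid's bar handle, a round steel bar of 12 mm diameter and 80 mm long along y, on two posts at its ends; its axis is 40 mm clear above the lid's top face and 180 mm from the hinge (30 mm behind the lid's front edge), on the right side of the lid; axes as lid_hinge
- latch (a joint): latch angle in rad: 0 locked (T bar points along the case's x, front to back), grows clockwise as seen from above, stop at 1.57 (T bar along y). A cam under the lid comes free of its strike at about 1.07. Friction 0.08 N m, no spring; it stays where it is left.
- latch_grip (a point): centre of the latch's T bar on the turning axis: a black round bar of 14 mm diameter and 82 mm overall, its axis 40 mm above the lid's top face, carried by a 16 mm stem at its middle, on the front left part of the lid; this point's x axis lies along the bar, z out of the lid
- beaker: loose stoneware beaker with a dark band, 63 mm across, 80 mm high, 0.18 kg; it stands upright on the lid's rear half at the start; origin at the centre of its underside, z up its axis
- short_cartridge: loose white cartridge, the one to fit: a block 90 (x) x 50 (y) x 30 (z) mm with a central grip fin on top, 60 mm long (along x), 14 mm thick (y), from 30 to 66 mm high; about 0.2 kg; origin at the centre of its underside. It fits the recess either way round, its x along the recess's x; seated, its block is flush with the deck and the fin stands above it.
- long_cartridge: loose white cartridge of the wrong size, to be left alone: as the other but 120 mm long
- half_bottle: loose half bottle of wine standing on the cloth, 59 mm across, 241 mm high; leave alone; origin at the centre of its underside
- tasting_glass: loose stemmed tasting glass standing on the cloth, 64 mm across, 155 mm high; leave alone; origin at the centre of its foot
- candle_dish: fixed candle stub on a dish, at the front left, 67 mm across, 75 mm high; origin at the centre of its underside
- corkscrew: fixed wing corkscrew standing upright in front of the case, 43 x 65 x 125 mm; origin at the centre of its underside
- chest_candle: fixed candle on a saucer at the right front of the cloth, 100 mm across, 101 mm high; origin at the centre of its underside
- gift_box: fixed red gift box at the rear left, 71 x 125 x 88 mm; origin at the centre of its underside
- tub: fixed staved tub at the rear left, 140 mm across, 135 mm high; origin at the centre of its underside
- bottle_a: fixed wine bottle at the rear right, 75 mm across, 301 mm high; origin at the centre of its underside
- bottle_b: fixed wine bottle at the rear right, 80 mm across, 337 mm high; origin at the centre of its underside
- candle_stand_1: tall fixed iron candle stand at the right (a second one stands about 0.2 m further right), foot about 120 mm across, well over 0.5 m high; origin at the foot's underside
- low_chest: the chest with the black cloth: its top is z = 0 and reaches from x 0.30 to 0.77 and from y -0.56 to 0.46
There are look-alikes about, which are no part of the job. Leave any green or yellow look-alike of the beaker alone.

How it is judged:
By the outcome, as a careful person would: the job done as asked, in the order asked, and still so for the second after the job is handed in, with the robot touching nothing.
It also fails if it takes over 72 s, if anything falls off the work surface, if the arm or the gripper's body presses on something with over 40 N, if the wrist force passes 120 N, or if a joint passes its speed limit or range.

### The arm

A 6-joint arm with a two-finger parallel gripper is mounted at the origin on a cart in front of the work surface, level with it; the furniture and walls round the work are solid. World frame = base frame: x ahead of the robot, y to its left, z up, the work surface at z = 0. Lengths are in m, angles in rad, forces in N, time in s.
With the tool pointing down it reaches from about 0.275 to 0.975 m from the base axis. Payload 8.4 kg.
Tool frame: the origin (TCP) lies midway between the tips of the shut fingers; the grasp point (between the pads) lies 19 mm behind it (env.grasp_offset is the distance from the TCP to the grasp point, in m); z points along the fingers, y is the line along which they close (so a half turn about z gives the same grasp; the last joint's range is limited). The gripper opens to 92 mm and grips with 3 to 60 N. Pads are 20 mm wide; open, the fingers measure 128 mm over their backs; the gripper's body (75 mm by 189 mm) begins 69 mm behind the grasp point.
Start: joints at [1.104, 0.353, 1.633, -0, 1.155, -0.002], TCP at [0.28, 0.559, 0.215] pointing down, gripper open.
Joint ranges: [-2.63, 2.63], [-0.92, 2.1], [0.06, 2.66], [-1.3, 4.44], [0, 2.69], [-3.02, 3.02]. Speed limits (rad/s): [2.22, 2.22, 2.79, 3.14, 3.14, 3.14].

### API

Orientations are given as a 3x3 rotation matrix whose columns are the frame's x, y, z axes.
In Python, from cell import env, optics, hand_in gives the robot as it stands.
- The arm moves only by the shell command python3 -m crank 'ROWS' [FORCE]. ROWS is JSON, a list of rows, each an object of numbers: "grip": the gripper command: -1 is shut, 1 is fully open, values between are in proportion; "dx", "dy", "dz": the shift along the tool's x, y, z in mm; "ax", "ay", "az": the turn, a rotation vector about the tool's x, y, z in rad. In form: [{"grip": .., "dx": .., "dy": .., "dz": .., "ax": .., "ay": .., "az": ..}, ...]. A call has 1 to 12 rows; each row is the pose to reach, as a shift and turn from the pose commanded when the call began, along the tool's axes at that moment; what a row does not reach only later rows make up. A row lasts 1/8 s, in which the tool goes at most 62.5 mm and 10.7 degrees, less where a joint would pass 70% of its speed; a pose out of reach is approached as far as the arm can. A call with a gripper value outside its range is refused whole. The fingers move at their own pace and stop on an object; FORCE is the grip in N (left out, the last holds). Time passes only in rows, so rows that repeat a pose let the fingers close. It gives the time, the measured TCP pose, the force, the opening and the grip force at its end, in the units of the state.
- env.state(): the state, without advancing time (a new reading comes with each control period).
- optics.get_image(name): name is "scene" or "side" or "wrist"; returns a dict with "img" (400x640x3 uint8, red, green, blue), "depth" (400x640 float32, m along the optical axis (not along the pixel's ray), 0 where there is no reading), "vertical_fov" (degrees; the focal length in pixels is half the picture's height over the tangent of half this angle, whatever the lens; pixels are square), "cx", "cy" (the principal point, pixels), "world_from_camera" (4x4, takes a point from camera to world coordinates); the wrist camera has in their place "T_tool_cam" (4x4, takes a point from camera to tool coordinates, whose origin is the TCP and whose axes are the flange's). Camera axes: x right, y up, looking along -z (the intrinsics and any distortion apply to the point x, -y, -z); pixel columns grow to the right and rows downward; lengths in m; the calibration is good to about 2 mm. A picture is of the moment at which its call begins: read the wrist's pose just before it.
- hand_in(): hands the job in; it is judged then, once.
Trained networks look in a picture, given as the dict that the camera call returned (one of the last four; its "shot" number tells which), for a name from the list of things; names that differ only in an ending like _2 or _b are one class to them, and where a whole thing is asked for, a point or a joint stands for the part that bears it (a point fixed in the world has none). Each returns a list of dicts, best first, with "score" (0 to 1); they miss things now and then, are a little off and sometimes report something else, mostly with a low value. They report only what shows in the picture. A call takes as long as a camera call. They do not tell look-alikes from the thing itself.
- optics.regions_of(picture, name): "region" (400x640 bool, what is visible of it) and "box" ([centre column, centre row, width, height] in pixels, round what is visible of it).
The state is a dict: "time": time; "joint_positions": joint angles; "qvel": joint speeds; "tau": joint torques, N m; "eef_pos": TCP position; "tool_rot": TCP orientation; "wrist_force": force on the tool from outside, world axes, zero at the start; "wrist_torque": the same for the moment, N m; "gripper_width": opening from 0.0 (shut) to 1.0 (fully open); "grip_force": force on a finger pad.
Only numpy, scipy, OpenCV 4.12 (cv2) and the standard library are available. Lean on these libraries where they do the work, as an engineer would, in place of code of your own. Each camera call takes 0.05 s, during which the arm holds its last target. There are 200 camera calls.

## Working session

There is one attempt and no reset: what is moved stays moved. The work goes in short steps, Python scripts to look and compute and a shell command to move; the robot and the scene stay as the last step left them, time stands still between calls to the robot, and variables do not carry over. Pictures are saved under pics/ and viewed, at most 10 in all, crops included, and the job is handed in when it is done.

```bash
ls; mkdir -p pics; cat > h.py <<'E'
import numpy as np, cv2
from cell import env, optics
def cloud(p, T=None):
    h,w=p["depth"].shape; f=h/2/np.tan(np.radians(p["vertical_fov"])/2)
    v,u=np.mgrid[:h,:w]; d=p["depth"]
    P=np.stack([(u-p["cx"])/f*d,-(v-p["cy"])/f*d,-d,np.ones_like(d)],-1)
    T=p["world_from_camera"] if T is None else T
    W=(P@np.asarray(T).T)[...,:3]; W[d<=0]=np.nan
    return W
def shot(n):
    s=env.state(); p=optics.get_image(n); T=None
    if n=="wrist":
        M=np.eye(4); M[:3,:3]=s["tool_rot"]; M[:3,3]=s["eef_pos"]; T=M@np.asarray(p["T_tool_cam"])
    return p,cloud(p,T)
def save(p,n): cv2.imwrite("pics/"+n,p["img"][...,::-1])
E
python3 - <<'E'
from h import *
for n in ["scene","side"]:
    p,W=shot(n); save(p,n+"0.png"); np.savez(n+"0.npz",W=W,img=p["img"])
    print(n,{k:v for k,v in p.items() if k not in("img","depth")})
    for k in ["case","beaker","short_cartridge","long_cartridge","half_bottle","tasting_glass","latch_grip","lid_handle","corkscrew"]:
        for r in optics.regions_of(p,k)[:3]:
            m=r["region"]; Q=W[m]; Q=Q[~np.isnan(Q[:,0])]
            print(k,round(r["score"],2),np.round(r["box"]),np.round(np.median(Q,0),3) if len(Q) else None, np.round(np.percentile(Q,[3,97],axis=0),3).tolist() if len(Q) else None)
E
```

```text
pics
scene {'vertical_fov': 55.96630744804663, 'cx': 319.83970468899184, 'cy': 197.97180823254462, 'world_from_camera': array([[ 0.71311208,  0.29245587, -0.63713478, -0.22179129],
       [-0.70070526,  0.32584136, -0.63469642, -0.80876001],
       [ 0.02198417,  0.89905337,  0.43728678,  0.43669813],
       [ 0.        ,  0.        ,  0.        ,  1.        ]]), 'shot': 1}
case 0.92 [298. 144.  88.  67.] [ 0.487 -0.012  0.084] [[0.42, -0.06, 0.012], [0.618, 0.177, 0.151]]
beaker 0.88 [196. 139.  18.  26.] [0.357 0.378 0.052] [[0.337, 0.367, 0.007], [0.391, 0.427, 0.08]]
beaker 0.71 [394. 158.  19.  29.] [ 0.708 -0.189  0.052] [[0.697, -0.208, 0.003], [0.757, -0.148, 0.079]]
beaker 0.63 [358. 187.  24.  35.] [ 0.443 -0.27   0.056] [[0.432, -0.29, 0.005], [0.491, -0.233, 0.079]]
short_cartridge 0.76 [366. 216.  42.  40.] [ 0.379 -0.356  0.03 ] [[0.35, -0.375, 0.004], [0.431, -0.327, 0.067]]
short_cartridge 0.59 [296. 145.  86.  65.] [ 0.486 -0.012  0.085] [[0.42, -0.06, 0.013], [0.614, 0.17, 0.151]]
short_cartridge 0.29 [468. 145.  46. 125.] [ 0.659 -0.438  0.148] [[0.651, -0.461, 0.0
[... 2266 characters left out ...]
357  0.03 ] [[0.351, -0.376, 0.004], [0.438, -0.331, 0.068]]
tasting_glass 0.63 [294. 110.  21.  36.] [0.561 0.264 0.117] [[0.534, 0.242, -0.002], [0.589, 0.315, 0.152]]
latch_grip 0.6 [326. 265.  37.  24.] [ 0.391 -0.357  0.03 ] [[0.352, -0.376, 0.004], [0.437, -0.33, 0.068]]
latch_grip 0.41 [295. 134.  18.   8.] [0.489 0.131 0.152] [[0.459, 0.117, 0.119], [0.521, 0.15, 0.162]]
lid_handle 0.93 [318. 147.  70.  53.] [0.525 0.062 0.111] [[0.435, -0.048, 0.102], [0.647, 0.168, 0.155]]
corkscrew 0.77 [290. 213.  14.  25.] [ 0.351 -0.151  0.068] [[0.338, -0.172, 0.012], [0.365, -0.119, 0.126]]
corkscrew 0.35 [325. 146.  14.  28.] [0.563 0.001 0.163] [[0.535, -0.026, 0.123], [0.592, 0.034, 0.19]]
```

```bash
python3 - <<'E'
import cv2
a=cv2.imread("pics/scene0.png")[60:290,150:550]; b=cv2.imread("pics/side0.png")[50:350,180:480]
cv2.imwrite("pics/s1.png",cv2.resize(a,(800,460),interpolation=cv2.INTER_CUBIC)); cv2.imwrite("pics/s2.png",cv2.resize(b,(600,600),interpolation=cv2.INTER_CUBIC))
E
```

```text
(no output)
```

View pics/s1.png

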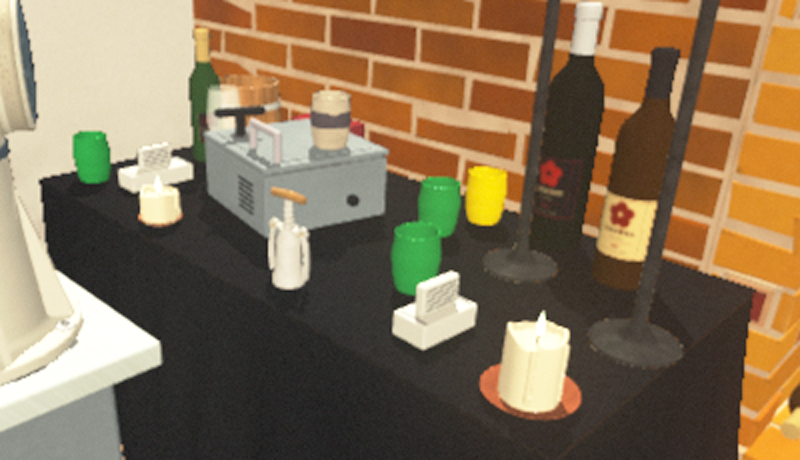

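View pics/s2.png

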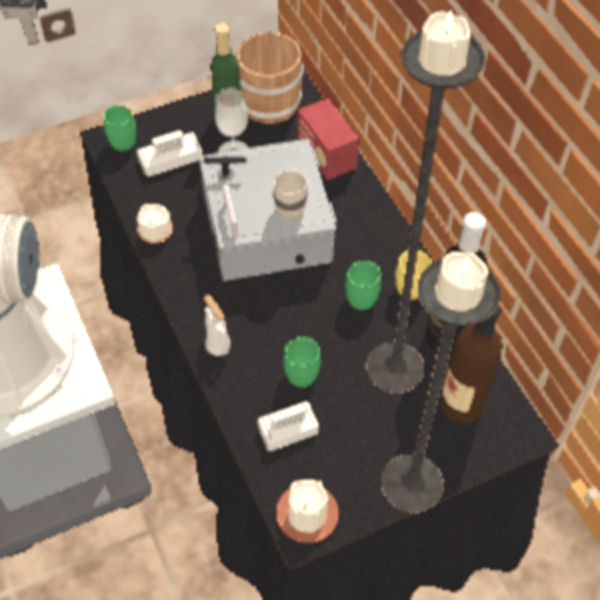

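The stoneware beaker is the one with the dark band on the lid, at scene crop (330,120), full-frame (315,120). The look-alikes are green at (90,157), (440,205) and (416,257), and yellow at (486,195). The short cartridge is at crop (435,310), near the right, and the long one at (155,170). Next I fit the geometry.

```bash
python3 - <<'E'
from h import *
def rect(Q): 
    r=cv2.minAreaRect((Q[:,:2]*1000).astype(np.float32)); return np.round(r[0],1),np.round(r[1],1),round(r[2],1)
def circ(Q):
    A=np.c_[2*Q[:,:2],np.ones(len(Q))]; s=np.linalg.lstsq(A,(Q[:,:2]**2).sum(1),rcond=None)[0]
    return np.round(s[:2],4),round(float(np.sqrt(s[2]+s[:2]@s[:2])),4)
for n in ["scene","side"]:
    W=np.load(n+"0.npz")["W"].reshape(-1,3)
    def sel(x0,x1,y0,y1,z0,z1): return W[(W[:,0]>x0)&(W[:,0]<x1)&(W[:,1]>y0)&(W[:,1]<y1)&(W[:,2]>z0)&(W[:,2]<z1)]
    print(n,"lid",rect(sel(.40,.66,-.08,.2,.104,.115)))
    print("T",rect(sel(.43,.55,.10,.17,.14,.165)), "handle",rect(sel(.43,.55,-.08,.09,.14,.165)), )
    b=sel(.52,.62,-.05,.06,.135,.185); print("beaker",circ(b),len(b),"ztop",sel(.52,.62,-.05,.06,.12,.3)[:,2].max())
    print("short blk",rect(sel(.33,.46,-.40,-.30,.022,.034)),"fin",rect(sel(.33,.46,-.40,-.30,.055,.075)))
    print("long blk",rect(sel(.36,.52,.26,.36,.022,.034)))
s=env.state(); print(s["tool_rot"].round(3),s["eef_pos"],env.grasp_offset)
E
```

```text
scene lid (array([541.5,  64.6]), array([225.2, 214.8]), 77.0)
T (array([489.4, 132. ]), array([13. , 76.9]), 65.7) handle (array([502. ,  26.8]), array([ 90. , 108.3]), 82.6)
beaker (array([0.5634, 0.0044]), 0.0286) 351 ztop 0.19144426602651682
short blk (array([ 394.6, -349.2]), array([51.6, 91.7]), 85.4) fin (array([ 394.6, -349.3]), array([16. , 61.6]), 88.4)
long blk (array([437.3, 308.3]), array([ 54.5, 120.1]), 87.6)
side lid (array([544.7,  63.3]), array([231. , 218.7]), 77.5)
T (array([493.7, 134.2]), array([26. , 77.8]), 63.5) handle (array([499.3,  25.8]), array([ 90.2, 106.6]), 86.2)
beaker (array([0.5639, 0.0035]), 0.0292) 280 ztop 0.19463320644168536
short blk (array([ 396.1, -351.4]), array([51.1, 92.1]), 82.4) fin (array([ 395.1, -350.6]), array([17.8, 58.7]), 84.6)
long blk (array([437.9, 309. ]), array([ 59.7, 119.7]), 87.3)
[[-0.894  0.448  0.   ]
 [ 0.448  0.894  0.   ]
 [-0.     0.    -1.   ]] [0.28017636 0.55870809 0.2146028 ] 0.0187
```

```bash
cat >> h.py <<'E'
def plan(*targets):
    """each target: x,y,z (m, TCP), yaw of tool y (deg), tilt (deg about world axis tool y) -> row deltas from now"""
    from scipy.spatial.transform import Rotation as R
    s=env.state(); M=np.array(s["tool_rot"]); p=np.array(s["eef_pos"])
    for t in targets:
        a=np.radians(t[3]); y=np.array([np.cos(a),np.sin(a),0]); z=np.array([0,0,-1.]); x=np.cross(y,z)
        N=np.c_[x,y,z]
        if len(t)>4: N=N@R.from_euler("x",t[4],degrees=True).as_matrix()
        d=M.T@(np.array(t[:3])-p)*1000; r=R.from_matrix(M.T@N).as_rotvec()
        print("dxyz",d.round(1),"a",r.round(3))
E
python3 - <<'E'
from h import *
plan((.45,.05,.42,-13))
p=optics.get_image("wrist"); print(p["T_tool_cam"].round(3),p["vertical_fov"])
E
```

```text
dxyz [-379.8 -378.6 -205.4] a [ 0.    -0.     1.333]
[[-0.     0.963  0.27   0.076]
 [ 1.    -0.     0.001  0.   ]
 [ 0.001  0.27  -0.963 -0.169]
 [ 0.     0.     0.     1.   ]] 62.061457751824264
```

```bash
python3 -m crank '[{"grip":1,"dx":-20,"dy":-20,"dz":-50},{"grip":1,"dx":-50,"dy":-50,"dz":-90,"az":0.1},{"grip":1,"dx":-90,"dy":-85,"dz":-130,"az":0.25},{"grip":1,"dx":-130,"dy":-120,"dz":-160,"az":0.4},{"grip":1,"dx":-170,"dy":-155,"dz":-190,"az":0.55},{"grip":1,"dx":-210,"dy":-190,"dz":-205,"az":0.7},{"grip":1,"dx":-250,"dy":-225,"dz":-205,"az":0.85},{"grip":1,"dx":-290,"dy":-250,"dz":-205,"az":1.0},{"grip":1,"dx":-330,"dy":-270,"dz":-205,"az":1.15},{"grip":1,"dx":-370,"dy":-280,"dz":-205,"az":1.28},{"grip":1,"dx":-405,"dy":-285,"dz":-205,"az":1.333},{"grip":1,"dx":-410,"dy":-285,"dz":-205,"az":1.333}]'
cat > look.py <<'E'
import sys
from h import *
p,W=shot("wrist"); save(p,sys.argv[1]+".png"); np.savez(sys.argv[1]+".npz",W=W,img=p["img"])
E
python3 look.py w1; python3 - <<'E'
from h import *
d=np.load("w1.npz"); W=d["W"].reshape(-1,3)
def sel(x0,x1,y0,y1,z0,z1): return W[(W[:,0]>x0)&(W[:,0]<x1)&(W[:,1]>y0)&(W[:,1]<y1)&(W[:,2]>z0)&(W[:,2]<z1)]
def rect(Q):
    r=cv2.minAreaRect((Q[:,:2]*1000).astype(np.float32)); return len(Q),np.round(r[0],1),np.round(r[1],1),round(r[2],1)
print("lid",rect(sel(.40,.68,-.08,.2,.104,.115)))
print("T",rect(sel(.43,.55,.08,.19,.147,.165)),"handle",rect(sel(.40,.51,-.05,.09,.147,.165)))
print("beaker rim",rect(sel(.52,.61,-.045,.06,.182,.2)))
print(env.state()["eef_pos"],env.state()["time"])
E
```

```text
lid (0, array([0., 0.]), array([0., 0.]), 0.0)
T (0, array([0., 0.]), array([0., 0.]), 0.0) handle (0, array([0., 0.]), array([0., 0.]), 0.0)
beaker rim (0, array([0., 0.]), array([0., 0.]), 0.0)
[0.28014311 0.55869257 0.21458831] 1.1$[0]: bad value
```

View pics/w1.png

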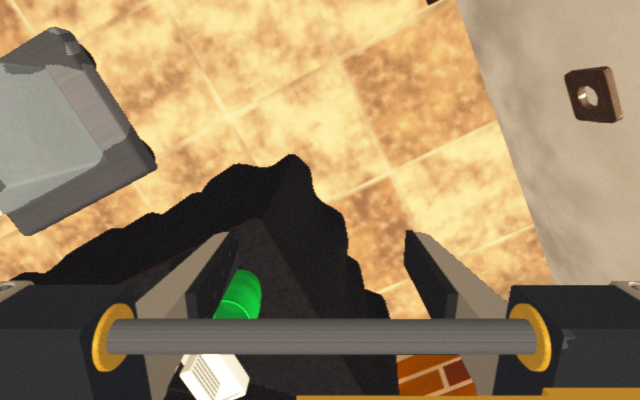

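The move was refused ("bad value"), so the arm has not moved. The picture shows the floor and the fingers from the start pose. I'll give all the keys in each row.

```bash
python3 -m crank '[{"grip":1,"dx":-20,"dy":-20,"dz":-50,"ax":0,"ay":0,"az":0},{"grip":1,"dx":-50,"dy":-50,"dz":-90,"ax":0,"ay":0,"az":0.1},{"grip":1,"dx":-90,"dy":-85,"dz":-130,"ax":0,"ay":0,"az":0.25},{"grip":1,"dx":-130,"dy":-120,"dz":-160,"ax":0,"ay":0,"az":0.4},{"grip":1,"dx":-170,"dy":-155,"dz":-190,"ax":0,"ay":0,"az":0.55},{"grip":1,"dx":-210,"dy":-190,"dz":-205,"ax":0,"ay":0,"az":0.7},{"grip":1,"dx":-250,"dy":-225,"dz":-205,"ax":0,"ay":0,"az":0.85},{"grip":1,"dx":-290,"dy":-250,"dz":-205,"ax":0,"ay":0,"az":1.0},{"grip":1,"dx":-330,"dy":-270,"dz":-205,"ax":0,"ay":0,"az":1.15},{"grip":1,"dx":-370,"dy":-280,"dz":-205,"ax":0,"ay":0,"az":1.28},{"grip":1,"dx":-410,"dy":-285,"dz":-205,"ax":0,"ay":0,"az":1.33},{"grip":1,"dx":-410,"dy":-285,"dz":-205,"ax":0,"ay":0,"az":1.33}]'

```

```text
time: 2.6
eef_pos: [0.5203, 0.1187, 0.419]
tool_rot: [[0.225, 0.974, -0.001], [0.974, -0.225, -0.0], [-0.001, -0.0, -1.0]]
wrist_force: [-0.1, -0.4, 0.4]
gripper_width: 1.0
grip_force: 0.0
```

```bash
cat > meas.py <<'E'
import sys
from h import *
W=np.load(sys.argv[1]+".npz")["W"].reshape(-1,3)
def sel(x0,x1,y0,y1,z0,z1): return W[(W[:,0]>x0)&(W[:,0]<x1)&(W[:,1]>y0)&(W[:,1]<y1)&(W[:,2]>z0)&(W[:,2]<z1)]
def rect(Q):
    r=cv2.minAreaRect((Q[:,:2]*1000).astype(np.float32)); return len(Q),np.round(r[0],1),np.round(r[1],1),round(r[2],1)
E
python3 look.py w2; python3 - w2 <<'E'
from meas import *
print("lid",rect(sel(.40,.68,-.08,.2,.104,.115)))
print("T",rect(sel(.43,.55,.08,.19,.147,.165)),"handle",rect(sel(.40,.51,-.05,.09,.147,.165)))
print("beaker rim",rect(sel(.52,.61,-.045,.06,.182,.2)))
E
```

```text
lid (17764, array([546.4,  66.9]), array([222. , 217.4]), 77.0)
T (643, array([494. , 134.6]), array([15.4, 80.4]), 67.9) handle (512, array([460.2,  33.2]), array([90.4, 12. ]), 77.0)
beaker rim (322, array([566. ,   5.4]), array([57.7, 56.5]), 57.4)
```

View pics/w2.png

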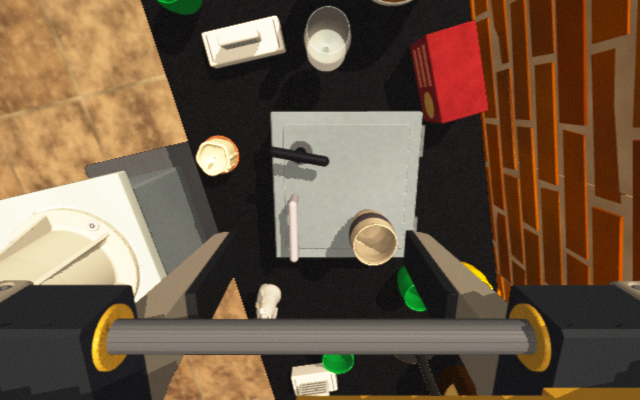

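The close view confirms the choice: the banded beaker is at (374,240), the T bar at (300,157) already turned about 9° clockwise, and the handle at (294,228). The green ones stand off the case.

```bash
python3 -c "
from h import *
plan((.565,.0045,.26,-13),(.565,.0045,.145,-13))"
```

```text
dxyz [-101.9   70.5  159.1] a [-0.001  0.     0.002]
dxyz [-101.8   70.6  274.1] a [-0.001  0.     0.002]
```

```bash
python3 -m crank '[{"grip":1,"dx":-34,"dy":24,"dz":45,"ax":0,"ay":0,"az":0},{"grip":1,"dx":-68,"dy":48,"dz":90,"ax":0,"ay":0,"az":0},{"grip":1,"dx":-102,"dy":70.5,"dz":135,"ax":0,"ay":0,"az":0},{"grip":1,"dx":-102,"dy":70.5,"dz":175,"ax":0,"ay":0,"az":0},{"grip":1,"dx":-102,"dy":70.5,"dz":210,"ax":0,"ay":0,"az":0},{"grip":1,"dx":-102,"dy":70.5,"dz":245,"ax":0,"ay":0,"az":0},{"grip":1,"dx":-102,"dy":70.5,"dz":274,"ax":0,"ay":0,"az":0},{"grip":0.3,"dx":-102,"dy":70.5,"dz":274,"ax":0,"ay":0,"az":0},{"grip":0.2,"dx":-102,"dy":70.5,"dz":274,"ax":0,"ay":0,"az":0},{"grip":0.2,"dx":-102,"dy":70.5,"dz":274,"ax":0,"ay":0,"az":0},{"grip":0.2,"dx":-102,"dy":70.5,"dz":274,"ax":0,"ay":0,"az":0},{"grip":0.2,"dx":-102,"dy":70.5,"dz":274,"ax":0,"ay":0,"az":0}]' 12
```

```text
time: 4.15
eef_pos: [0.5658, 0.0052, 0.147]
tool_rot: [[0.222, 0.975, 0.002], [0.975, -0.222, 0.0], [0.001, 0.002, -1.0]]
wrist_force: [-1.3, 1.2, 6.8]
gripper_width: 0.661
grip_force: 12.0
```

```bash
python3 -c "
from h import *
plan((.49,-.14,.21,-13),(.49,-.14,.0375,-13))"
python3 -m crank '[{"grip":0.2,"dx":0,"dy":0,"dz":-15,"ax":0,"ay":0,"az":0},{"grip":0.2,"dx":0,"dy":0,"dz":-40,"ax":0,"ay":0,"az":0},{"grip":0.2,"dx":0,"dy":0,"dz":-65,"ax":0,"ay":0,"az":0},{"grip":0.2,"dx":0,"dy":0,"dz":-65,"ax":0,"ay":0,"az":0}]'
```

```text
dxyz [-158.4  -41.5  -63.2] a [ 0.002 -0.001  0.003]
dxyz [-158.5  -41.8  109.3] a [ 0.002 -0.001  0.003]
time: 4.65
eef_pos: [0.5663, 0.005, 0.213]
tool_rot: [[0.222, 0.975, 0.004], [0.975, -0.222, -0.0], [0.001, 0.004, -1.0]]
wrist_force: [0.4, 1.1, -2.1]
gripper_width: 0.661
grip_force: 12.0
```

```bash
python3 -m crank '[{"grip":0.2,"dx":-30,"dy":-8,"dz":0,"ax":0,"ay":0,"az":0},{"grip":0.2,"dx":-75,"dy":-20,"dz":0,"ax":0,"ay":0,"az":0},{"grip":0.2,"dx":-120,"dy":-32,"dz":0,"ax":0,"ay":0,"az":0},{"grip":0.2,"dx":-158,"dy":-41,"dz":10,"ax":0,"ay":0,"az":0},{"grip":0.2,"dx":-158,"dy":-41,"dz":50,"ax":0,"ay":0,"az":0},{"grip":0.2,"dx":-158,"dy":-41,"dz":90,"ax":0,"ay":0,"az":0},{"grip":0.2,"dx":-158,"dy":-41,"dz":125,"ax":0,"ay":0,"az":0},{"grip":0.2,"dx":-158,"dy":-41,"dz":150,"ax":0,"ay":0,"az":0},{"grip":0.2,"dx":-158,"dy":-41,"dz":164,"ax":0,"ay":0,"az":0},{"grip":0.2,"dx":-158,"dy":-41,"dz":171,"ax":0,"ay":0,"az":0},{"grip":0.2,"dx":-158,"dy":-41,"dz":174,"ax":0,"ay":0,"az":0},{"grip":0.2,"dx":-158,"dy":-41,"dz":174,"ax":0,"ay":0,"az":0}]'
```

```text
time: 6.15
eef_pos: [0.4904, -0.1401, 0.0373]
tool_rot: [[0.222, 0.975, 0.001], [0.975, -0.222, -0.0], [-0.0, 0.001, -1.0]]
wrist_force: [-0.1, 0.3, -1.7]
gripper_width: 0.658
grip_force: 12.0
```

```bash
python3 -m crank '[{"grip":0.2,"dx":0,"dy":0,"dz":1,"ax":0,"ay":0,"az":0},{"grip":0.2,"dx":0,"dy":0,"dz":1.5,"ax":0,"ay":0,"az":0},{"grip":0.2,"dx":0,"dy":0,"dz":1.5,"ax":0,"ay":0,"az":0}]'
```

```text
time: 6.52
eef_pos: [0.4906, -0.1403, 0.0366]
tool_rot: [[0.222, 0.975, 0.001], [0.975, -0.222, -0.001], [-0.0, 0.002, -1.0]]
wrist_force: [-4.3, 0.0, 14.3]
gripper_width: 0.657
grip_force: 12.0
```

Standing on the cloth now. Next I release, rise, and plan the latch approach.

```bash
python3 -m crank '[{"grip":0.2,"dx":0,"dy":0,"dz":0.3,"ax":0,"ay":0,"az":0},{"grip":0.5,"dx":0,"dy":0,"dz":0.3,"ax":0,"ay":0,"az":0},{"grip":1,"dx":0,"dy":0,"dz":0.3,"ax":0,"ay":0,"az":0},{"grip":1,"dx":0,"dy":0,"dz":0.3,"ax":0,"ay":0,"az":0},{"grip":1,"dx":0,"dy":0,"dz":-15,"ax":0,"ay":0,"az":0},{"grip":1,"dx":0,"dy":0,"dz":-45,"ax":0,"ay":0,"az":0},{"grip":1,"dx":0,"dy":0,"dz":-85,"ax":0,"ay":0,"az":0},{"grip":1,"dx":0,"dy":0,"dz":-130,"ax":0,"ay":0,"az":0},{"grip":1,"dx":0,"dy":0,"dz":-175,"ax":0,"ay":0,"az":0},{"grip":1,"dx":0,"dy":0,"dz":-210,"ax":0,"ay":0,"az":0},{"grip":1,"dx":0,"dy":0,"dz":-225,"ax":0,"ay":0,"az":0},{"grip":1,"dx":0,"dy":0,"dz":-225,"ax":0,"ay":0,"az":0}]'
python3 - <<'E'
from h import *
s=env.state();p,W=shot("scene"); 
for b in optics.regions_of(p,"beaker")[:5]:
    Q=W[b["region"]]; print(b["score"],b["box"],np.nanmedian(Q,0).round(3),np.nanpercentile(Q,97,axis=0).round(3))
print(s["joint_positions"])
plan((.494,.134,.24,66),(.494,.134,.135,66),(.494,.134,.135,-14),(.494,.134,.24,66-180))
E
```

```text
time: 8.02
eef_pos: [0.4901, -0.14, 0.2608]
tool_rot: [[0.222, 0.975, 0.002], [0.975, -0.222, -0.0], [-0.0, 0.002, -1.0]]
wrist_force: [-0.4, -0.1, -0.1]
gripper_width: 1.0
grip_force: 0.0
0.95 [357.3, 186.9, 24.6, 36.6] [ 0.444 -0.271  0.057] [ 0.491 -0.233  0.08 ]
0.94 [392.5, 158.8, 15.7, 29.5] [ 0.707 -0.189  0.052] [ 0.753 -0.153  0.08 ]
0.89 [332.1, 174.7, 19.2, 32.7] [ 0.473 -0.155  0.054] [ 0.517 -0.114  0.079]
0.87 [196.1, 136.1, 24.1, 27.1] [0.358 0.377 0.052] [0.39  0.427 0.08 ]
0.6 [370.2, 163.3, 20.4, 32.5] [ 0.616 -0.175  0.057] [ 0.661 -0.133  0.08 ]
[-2.81097182e-01  1.26496049e-01  1.82363675e+00 -1.57143383e-05
  1.18987031e+00 -5.71004232e-02]
dxyz [267.9 -56.1  19. ] a [-1.000e-03 -1.000e-03 -1.376e+00]
dxyz [267.9 -55.9 124. ] a [-1.000e-03 -1.000e-03 -1.376e+00]
dxyz [267.9 -55.9 124. ] a [-0.002 -0.     0.02 ]
dxyz [267.9 -56.1  19. ] a [-1.000e-03  1.000e-03  1.766e+00]
```

```bash
python3 -m crank '[{"grip":0.2,"dx":20,"dy":-5,"dz":5,"ax":0,"ay":0,"az":-0.1},{"grip":0.2,"dx":60,"dy":-12,"dz":10,"ax":0,"ay":0,"az":-0.28},{"grip":0.2,"dx":100,"dy":-20,"dz":15,"ax":0,"ay":0,"az":-0.46},{"grip":0.2,"dx":140,"dy":-30,"dz":19,"ax":0,"ay":0,"az":-0.64},{"grip":0.2,"dx":180,"dy":-40,"dz":19,"ax":0,"ay":0,"az":-0.82},{"grip":0.2,"dx":220,"dy":-48,"dz":19,"ax":0,"ay":0,"az":-1.0},{"grip":0.2,"dx":250,"dy":-54,"dz":19,"ax":0,"ay":0,"az":-1.18},{"grip":0.2,"dx":268,"dy":-56,"dz":30,"ax":0,"ay":0,"az":-1.35},{"grip":0.2,"dx":268,"dy":-56,"dz":60,"ax":0,"ay":0,"az":-1.39},{"grip":0.2,"dx":268,"dy":-56,"dz":90,"ax":0,"ay":0,"az":-1.39},{"grip":0.2,"dx":268,"dy":-56,"dz":115,"ax":0,"ay":0,"az":-1.39},{"grip":0.2,"dx":268,"dy":-56,"dz":127,"ax":0,"ay":0,"az":-1.39}]'
python3 -m crank '[{"grip":0.2,"dx":0,"dy":0,"dz":0,"ax":0,"ay":0,"az":0},{"grip":-0.6,"dx":0,"dy":0,"dz":0,"ax":0,"ay":0,"az":0},{"grip":-1,"dx":0,"dy":0,"dz":0,"ax":0,"ay":0,"az":0},{"grip":-1,"dx":0,"dy":0,"dz":0,"ax":0,"ay":0,"az":0},{"grip":-1,"dx":0,"dy":0,"dz":0,"ax":0,"ay":0,"az":0},{"grip":-1,"dx":0,"dy":0,"dz":0,"ax":0,"ay":0,"az":0}]' 30
```

```text
time: 9.62
eef_pos: [0.493, 0.1334, 0.1304]
tool_rot: [[-0.919, 0.394, -0.004], [0.394, 0.919, -0.001], [0.004, -0.003, -1.0]]
wrist_force: [-0.1, 0.3, -0.4]
gripper_width: 0.601
grip_force: 0.0
time: 10.38
eef_pos: [0.4951, 0.134, 0.1334]
tool_rot: [[-0.919, 0.394, 0.001], [0.394, 0.919, 0.0], [-0.0, 0.0, -1.0]]
wrist_force: [0.2, -0.1, 2.4]
gripper_width: 0.165
grip_force: 30.0
```

```bash
python3 -m crank '[{"grip":-1,"dx":0,"dy":0,"dz":0,"ax":0,"ay":0,"az":0.1},{"grip":-1,"dx":0,"dy":0,"dz":0,"ax":0,"ay":0,"az":0.25},{"grip":-1,"dx":0,"dy":0,"dz":0,"ax":0,"ay":0,"az":0.4},{"grip":-1,"dx":0,"dy":0,"dz":0,"ax":0,"ay":0,"az":0.55},{"grip":-1,"dx":0,"dy":0,"dz":0,"ax":0,"ay":0,"az":0.7},{"grip":-1,"dx":0,"dy":0,"dz":0,"ax":0,"ay":0,"az":0.85},{"grip":-1,"dx":0,"dy":0,"dz":0,"ax":0,"ay":0,"az":1.0},{"grip":-1,"dx":0,"dy":0,"dz":0,"ax":0,"ay":0,"az":1.12},{"grip":-1,"dx":0,"dy":0,"dz":0,"ax":0,"ay":0,"az":1.24},{"grip":-1,"dx":0,"dy":0,"dz":0,"ax":0,"ay":0,"az":1.34},{"grip":-1,"dx":0,"dy":0,"dz":0,"ax":0,"ay":0,"az":1.42},{"grip":-1,"dx":0,"dy":0,"dz":0,"ax":0,"ay":0,"az":1.42}]'
python3 -c "
from h import *
print(env.state()['wrist_torque'],env.state()['joint_positions'])"
```

```text
time: 11.88
eef_pos: [0.4929, 0.133, 0.1333]
tool_rot: [[0.252, 0.968, -0.004], [0.968, -0.252, -0.002], [-0.003, -0.003, -1.0]]
wrist_force: [-7.5, -4.8, 11.0]
gripper_width: 0.166
grip_force: 30.0
[-0.75520918  1.5385288   0.14847961] [ 2.61007361e-01  2.77790338e-01  1.94845063e+00 -8.73272577e-04
  9.19476542e-01  5.16160468e-01]
```

```bash
python3 -m crank '[{"grip":-0.3,"dx":0,"dy":0,"dz":0,"ax":0,"ay":0,"az":0},{"grip":0,"dx":0,"dy":0,"dz":0,"ax":0,"ay":0,"az":0},{"grip":0,"dx":0,"dy":0,"dz":0,"ax":0,"ay":0,"az":0},{"grip":0,"dx":0,"dy":0,"dz":-20,"ax":0,"ay":0,"az":0},{"grip":0,"dx":0,"dy":0,"dz":-60,"ax":0,"ay":0,"az":0},{"grip":0,"dx":0,"dy":0,"dz":-110,"ax":0,"ay":0,"az":0},{"grip":0,"dx":0,"dy":0,"dz":-160,"ax":0,"ay":0,"az":0},{"grip":0,"dx":0,"dy":0,"dz":-200,"ax":0,"ay":0,"az":0},{"grip":0,"dx":0,"dy":0,"dz":-200,"ax":0,"ay":0,"az":0}]'
python3 look.py w3; python3 - w3 <<'E'
from meas import *
print("lid",rect(sel(.40,.68,-.08,.2,.104,.115)))
print("T",rect(sel(.43,.55,.08,.19,.147,.165)),"handle",rect(sel(.40,.51,-.05,.09,.147,.165)))
A=np.load("scene0.npz")["W"].reshape(-1,3); B=np.load("side0.npz")["W"].reshape(-1,3)
for n,C in(("sc",A),("si",B),("w",W)):
    m=(C[:,0]>.74)&(C[:,0]<1.2)&(abs(C[:,1])<.25)&(C[:,2]>.2)&(C[:,2]<.6); print(n,m.sum(),np.percentile(C[m,0],[2,50,98]) if m.sum() else "")
plan((.460,.033,.22,-13),(.460,.033,.131,-13))
E
```

```text
time: 13.0
eef_pos: [0.4965, 0.1343, 0.3364]
tool_rot: [[0.251, 0.968, 0.006], [0.968, -0.251, 0.002], [0.003, 0.005, -1.0]]
wrist_force: [-0.1, -0.4, -0.0]
gripper_width: 0.501
grip_force: 0.0
lid (24534, array([546.1,  66.3]), array([223.6, 216.8]), 77.1)
T (917, array([493.8, 134.7]), array([81. , 14.2]), 75.5) handle (711, array([460.3,  33.4]), array([90.2, 12. ]), 77.1)
sc 9960 [0.96569675 0.9722885  0.97850178]
si 8521 [0.96573037 0.97186606 0.97761879]
w 0 
dxyz [-106.9   -9.2  114. ] a [ 0.002 -0.001 -0.027]
dxyz [-107.    -9.4  203. ] a [ 0.002 -0.001 -0.027]
```

```bash
python3 -m crank '[{"grip":0,"dx":-35,"dy":-3,"dz":30,"ax":0,"ay":0,"az":-0.01},{"grip":0,"dx":-75,"dy":-6,"dz":65,"ax":0,"ay":0,"az":-0.027},{"grip":0,"dx":-107,"dy":-9.3,"dz":105,"ax":0,"ay":0,"az":-0.027},{"grip":0,"dx":-107,"dy":-9.3,"dz":145,"ax":0,"ay":0,"az":-0.027},{"grip":0,"dx":-107,"dy":-9.3,"dz":180,"ax":0,"ay":0,"az":-0.027},{"grip":0,"dx":-107,"dy":-9.3,"dz":203,"ax":0,"ay":0,"az":-0.027},{"grip":0,"dx":-107,"dy":-9.3,"dz":203,"ax":0,"ay":0,"az":-0.027},{"grip":-0.6,"dx":-107,"dy":-9.3,"dz":203,"ax":0,"ay":0,"az":-0.027},{"grip":-1,"dx":-107,"dy":-9.3,"dz":203,"ax":0,"ay":0,"az":-0.027},{"grip":-1,"dx":-107,"dy":-9.3,"dz":203,"ax":0,"ay":0,"az":-0.027},{"grip":-1,"dx":-107,"dy":-9.3,"dz":203,"ax":0,"ay":0,"az":-0.027}]' 25
python3 - <<'E'
# lid arc: grasp-point-based TCP offsets from start, tool axes (y=case +x, z=down), tilt ax
import numpy as np
r=np.hypot(180,50);a0=np.arctan2(50,180);g=18.7
for i in range(1,23):
    th=1.78*i/22; t=0.15*i/22
    hx=-r*np.cos(a0+th)+180; hz=r*np.sin(a0+th)-50
    # tool z dir with tilt t: (-sin t, -cos t) in (x,z)
    ox=hx+g*(-np.sin(t)); oz=hz+g*(-np.cos(t))+g
    print(i,round(th,2),"dy",round(ox,1),"dz",round(-oz,1),"ax",round(t,3))
E
```

```text
time: 14.42
eef_pos: [0.4595, 0.0326, 0.1306]
tool_rot: [[0.225, 0.974, 0.001], [0.974, -0.225, -0.0], [0.0, 0.001, -1.0]]
wrist_force: [-0.1, 0.0, 2.5]
gripper_width: 0.123
grip_force: 25.0
1 0.08 dy 4.5 dz -14.4 ax 0.007
2 0.16 dy 10.2 dz -28.3 ax 0.014
3 0.24 dy 16.9 dz -41.8 ax 0.02
4 0.32 dy 24.7 dz -54.7 ax 0.027
5 0.4 dy 33.6 dz -66.8 ax 0.034
6 0.49 dy 43.4 dz -78.2 ax 0.041
7 0.57 dy 54.0 dz -88.8 ax 0.048
8 0.65 dy 65.5 dz -98.5 ax 0.055
9 0.73 dy 77.8 dz -107.1 ax 0.061
10 0.81 dy 90.7 dz -114.8 ax 0.068
11 0.89 dy 104.2 dz -121.4 ax 0.075
12 0.97 dy 118.1 dz -126.9 ax 0.082
13 1.05 dy 132.5 dz -131.2 ax 0.089
14 1.13 dy 147.1 dz -134.3 ax 0.095
15 1.21 dy 162.0 dz -136.2 ax 0.102
16 1.29 dy 177.0 dz -136.9 ax 0.109
17 1.38 dy 191.9 dz -136.4 ax 0.116
18 1.46 dy 206.8 dz -134.7 ax 0.123
19 1.54 dy 221.5 dz -131.7 ax 0.13
20 1.62 dy 235.9 dz -127.6 ax 0.136
21 1.7 dy 250.0 dz -122.3 ax 0.143
22 1.78 dy 263.5 dz -115.9 ax 0.15
```

```bash
python3 -m crank '[{"grip":-1,"dx":0,"dy":2,"dz":-7,"ax":0,"ay":0,"az":0},{"grip":-1,"dx":0,"dy":4.5,"dz":-14.5,"ax":0,"ay":0,"az":0},{"grip":-1,"dx":0,"dy":10.5,"dz":-28.5,"ax":0,"ay":0,"az":0},{"grip":-1,"dx":0,"dy":17.3,"dz":-42,"ax":0,"ay":0,"az":0},{"grip":-1,"dx":0,"dy":17.3,"dz":-42,"ax":0,"ay":0,"az":0}]'
```

```text
time: 15.05
eef_pos: [0.4761, 0.0287, 0.1733]
tool_rot: [[0.225, 0.974, 0.0], [0.974, -0.225, 0.0], [0.0, 0.0, -1.0]]
wrist_force: [-2.4, 2.0, 0.7]
gripper_width: 0.12
grip_force: 25.0
```

```bash
python3 -m crank '[{"grip":-1,"dx":0,"dy":8,"dz":-12.7,"ax":0,"ay":0,"az":0},{"grip":-1,"dx":0,"dy":17,"dz":-25,"ax":0,"ay":0,"az":0},{"grip":-1,"dx":0,"dy":27,"dz":-36,"ax":0,"ay":0,"az":0},{"grip":-1,"dx":0,"dy":37.6,"dz":-47,"ax":0,"ay":0,"az":0},{"grip":-1,"dx":0,"dy":49,"dz":-56.5,"ax":0,"ay":0,"az":0},{"grip":-1,"dx":0,"dy":61.6,"dz":-65,"ax":0,"ay":0,"az":0},{"grip":-1,"dx":0,"dy":74.7,"dz":-72.8,"ax":0,"ay":0,"az":0},{"grip":-1,"dx":0,"dy":88.3,"dz":-79.4,"ax":0,"ay":0,"az":0},{"grip":-1,"dx":0,"dy":102.3,"dz":-85,"ax":0,"ay":0,"az":0},{"grip":-1,"dx":0,"dy":117,"dz":-89.2,"ax":0,"ay":0,"az":0},{"grip":-1,"dx":0,"dy":131.6,"dz":-92.3,"ax":0,"ay":0,"az":0},{"grip":-1,"dx":0,"dy":146.7,"dz":-94.2,"ax":0,"ay":0,"az":0}]'
```

```text
time: 16.55
eef_pos: [0.6186, -0.0044, 0.2679]
tool_rot: [[0.225, 0.974, -0.001], [0.974, -0.225, 0.0], [-0.0, -0.001, -1.0]]
wrist_force: [-5.5, 1.8, 4.6]
gripper_width: 0.12
grip_force: 25.0
```

```bash
python3 -m crank '[{"grip":-1,"dx":0,"dy":14.6,"dz":-0.7,"ax":0.02,"ay":0,"az":0},{"grip":-1,"dx":0,"dy":29.3,"dz":-0.2,"ax":0.04,"ay":0,"az":0},{"grip":-1,"dx":0,"dy":43.8,"dz":1.5,"ax":0.07,"ay":0,"az":0},{"grip":-1,"dx":0,"dy":58.2,"dz":4.5,"ax":0.09,"ay":0,"az":0},{"grip":-1,"dx":0,"dy":72.3,"dz":8.6,"ax":0.11,"ay":0,"az":0},{"grip":-1,"dx":0,"dy":86.2,"dz":13.9,"ax":0.13,"ay":0,"az":0},{"grip":-1,"dx":0,"dy":94,"dz":17.5,"ax":0.15,"ay":0,"az":0},{"grip":-1,"dx":0,"dy":99.5,"dz":20.3,"ax":0.15,"ay":0,"az":0},{"grip":-1,"dx":0,"dy":99.5,"dz":20.3,"ax":0.15,"ay":0,"az":0}]'
python3 look.py w4
```

```text
time: 17.68
eef_pos: [0.7113, -0.0261, 0.2492]
tool_rot: [[0.225, 0.962, -0.155], [0.974, -0.222, 0.035], [-0.001, -0.159, -0.987]]
wrist_force: [-24.2, 2.3, 21.7]
gripper_width: 0.12
grip_force: 25.0
```

```bash
python3 -m crank '[{"grip":-1,"dx":0,"dy":-3,"dz":-1,"ax":0,"ay":0,"az":0},{"grip":-0.5,"dx":0,"dy":-3,"dz":-1,"ax":0,"ay":0,"az":0},{"grip":-0.4,"dx":0,"dy":-3,"dz":-1,"ax":0,"ay":0,"az":0},{"grip":-0.4,"dx":0,"dy":-3,"dz":-1,"ax":0,"ay":0,"az":0}]'
python3 look.py w5; python3 - w5 <<'E'
from meas import *
p,Wc=shot("scene"); W=Wc.reshape(-1,3); save(p,"s6.png")
# lid points: project into case frame plane x-z
c=np.array([.5455,.066]); ex=np.array([.974,-.225]); ey=np.array([.225,.974])
X=(W[:,:2]-c)@ex; Y=(W[:,:2]-c)@ey; Z=W[:,2]
m=(X>.07)&(X<.2)&(Y>-.04)&(Y<.11)&(Z>.13)&(Z<.32)
print(m.sum()); 
for z in np.arange(.13,.32,.03):
    k=m&(abs(Z-z)<.008); print(round(z,2),k.sum(),np.median(X[k]) if k.any() else "")
E
```

```text
time: 18.23
eef_pos: [0.7132, -0.0262, 0.2473]
tool_rot: [[0.225, 0.963, -0.145], [0.974, -0.223, 0.034], [-0.0, -0.149, -0.989]]
wrist_force: [0.6, 0.0, -0.2]
gripper_width: 0.297
grip_force: 0.0
1499
0.13 64 0.10744249440853629
0.16 124 0.11246152562140074
0.19 130 0.11807620819826609
0.22 128 0.12342039316008277
0.25 135 0.1286021530269912
0.28 158 0.13381930061495864
0.31 69 0.13990557727515354
```

```bash
python3 -m crank '[{"grip":-0.4,"dx":0,"dy":0,"dz":-15,"ax":0,"ay":0,"az":0},{"grip":-0.4,"dx":0,"dy":0,"dz":-35,"ax":0,"ay":0,"az":0},{"grip":-0.4,"dx":0,"dy":0,"dz":-65,"ax":0,"ay":0,"az":0},{"grip":-0.4,"dx":0,"dy":0,"dz":-100,"ax":0,"ay":0,"az":0},{"grip":-0.4,"dx":0,"dy":0,"dz":-125,"ax":0,"ay":0,"az":0},{"grip":-0.4,"dx":0,"dy":0,"dz":-130,"ax":0,"ay":0,"az":0},{"grip":-0.4,"dx":0,"dy":0,"dz":-130,"ax":0,"ay":0,"az":0}]'
python3 - <<'E'
from h import *
for n in("scene","side"):
    C=np.load(n+"0.npz")["W"].reshape(-1,3)
    m=(C[:,0]>.35)&(C[:,0]<.8)&(C[:,1]<-.15)&(C[:,1]>-.6)&(C[:,2]>.36)&(C[:,2]<.5)
    print(n,m.sum(),np.unique((C[m,:2]*50).round()/50,axis=0,return_counts=True))
print(env.state()["tool_rot"].tolist())
plan((.45,.02,.40,-13),(.395,-.35,.30,-95.5))
E
```

```text
time: 19.2
eef_pos: [0.7319, -0.0304, 0.3758]
tool_rot: [[0.225, 0.963, -0.146], [0.974, -0.223, 0.034], [0.0, -0.149, -0.989]]
wrist_force: [0.5, 0.8, -1.1]
gripper_width: 0.303
grip_force: 0.0
scene 1031 (array([[ 0.52, -0.52],
       [ 0.54, -0.54],
       [ 0.54, -0.52],
       [ 0.6 , -0.32],
       [ 0.62, -0.32],
       [ 0.62, -0.3 ]]), array([ 55, 126, 471, 183, 189,   7]))
side 343 (array([[ 0.52, -0.54],
       [ 0.52, -0.52],
       [ 0.54, -0.54],
       [ 0.54, -0.52],
       [ 0.6 , -0.32],
       [ 0.62, -0.32],
       [ 0.62, -0.3 ]]), array([  1,   2,  76,  93,  61, 109,   1]))
[[0.22507652534102585, 0.9634073155037658, -0.1455572127180158], [0.9743410890097924, -0.22255035845166693, 0.03362707570167815], [2.760864375698204e-06, -0.14939103850921492, -0.988778194341641]]
dxyz [ -14.3 -286.4   18.8] a [-0.15 -0.   -0.  ]
dxyz [-387.2 -242.1  113.3] a [-0.123  0.108  1.437]
```

```bash
python3 -m crank '[{"grip":0,"dx":-1,"dy":-15,"dz":-15,"ax":-0.02,"ay":0,"az":0},{"grip":0,"dx":-3,"dy":-60,"dz":-15,"ax":-0.05,"ay":0,"az":0},{"grip":0,"dx":-5,"dy":-110,"dz":-8,"ax":-0.1,"ay":0,"az":0},{"grip":0,"dx":-8,"dy":-160,"dz":0,"ax":-0.15,"ay":0,"az":0},{"grip":0,"dx":-10,"dy":-210,"dz":8,"ax":-0.15,"ay":0,"az":0},{"grip":0,"dx":-13,"dy":-260,"dz":15,"ax":-0.15,"ay":0,"az":0},{"grip":0,"dx":-14.3,"dy":-286,"dz":19,"ax":-0.15,"ay":0,"az":0},{"grip":0,"dx":-14.3,"dy":-286,"dz":19,"ax":-0.15,"ay":0,"az":0}]'
python3 look.py w7
python3 - <<'E'
from h import *
plan((.395,-.35,.25,-95.5))
W=np.load("w7.npz")["W"].reshape(-1,3)
c=np.array([.5455,.066]); ex=np.array([.974,-.225]); ey=np.array([.225,.974])
X=(W[:,:2]-c)@ex*1000; Y=(W[:,:2]-c)@ey*1000; Z=W[:,2]*1000
m=(abs(X)<95)&(abs(Y)<100)
H=np.histogram(Z[m],bins=np.arange(0,120,5)); print(H)
k=m&(Z>15)&(Z<38); print("recess",np.percentile(X[k],[1,50,99]),np.percentile(Y[k],[1,50,99]))
I=np.full((220,210),0,np.uint8); q=(abs(X)<105)&(abs(Y)<110)&(Z<125)&(Z>0)
I[(109-Y[q]).astype(int).clip(0,219),(X[q]+105).astype(int).clip(0,209)]=(Z[q]*2).astype(np.uint8)
np.save("I.npy",I)
im=np.load("w7.npz")["img"][...,::-1]
a=cv2.resize(I,(420,440),interpolation=cv2.INTER_NEAREST); b=cv2.resize(im,(704,440))[:,150:530]
cv2.imwrite("pics/bay.png",np.hstack([cv2.cvtColor(a,cv2.COLOR_GRAY2BGR),b]))
E
```

```text
time: 20.2
eef_pos: [0.4487, 0.0201, 0.3995]
tool_rot: [[0.224, 0.974, -0.0], [0.974, -0.224, 0.0], [-0.0, -0.0, -1.0]]
wrist_force: [1.5, -0.0, 0.1]
gripper_width: 0.501
grip_force: 0.0
dxyz [-372.8   29.6  149.5] a [0.   0.   1.44]
(array([    0,     0,     0,     0,  1631,   411,    51,    25,   139,
         144, 11179,  2024,    14,     6,  1572,   242,     4,   154,
           0,     0,     0,     0,     0]), array([  0,   5,  10,  15,  20,  25,  30,  35,  40,  45,  50,  55,  60,
        65,  70,  75,  80,  85,  90,  95, 100, 105, 110, 115]))
recess [-78.04418529 -28.70816316  18.19200217] [-58.39351904 -30.77667184  -2.75409539]
```

View pics/bay.png

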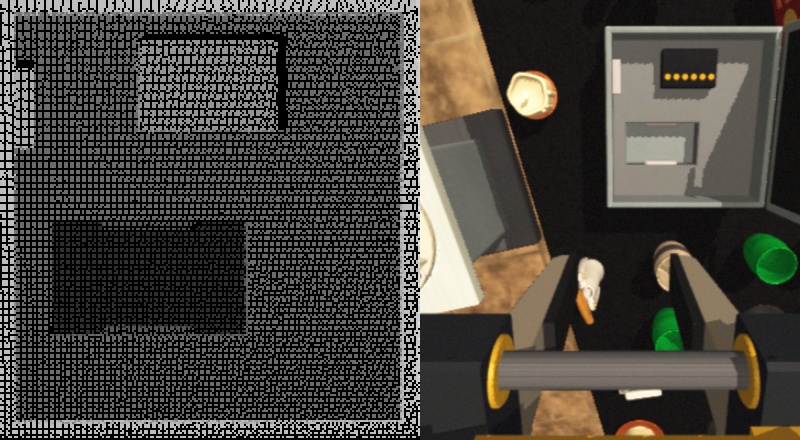

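The lid is fully open. The recess shows in the height map at (50–245, 222–333), which puts its centre near case (-31,-30) mm, and the terminal block matches its given place. Now to the cartridge.

```bash
python3 -m crank '[{"grip":0,"dx":-20,"dy":2,"dz":10,"ax":0,"ay":0,"az":0.1},{"grip":0,"dx":-60,"dy":5,"dz":25,"ax":0,"ay":0,"az":0.25},{"grip":0,"dx":-105,"dy":10,"dz":45,"ax":0,"ay":0,"az":0.42},{"grip":0,"dx":-150,"dy":14,"dz":65,"ax":0,"ay":0,"az":0.6},{"grip":0,"dx":-195,"dy":18,"dz":85,"ax":0,"ay":0,"az":0.78},{"grip":0,"dx":-240,"dy":22,"dz":100,"ax":0,"ay":0,"az":0.95},{"grip":0,"dx":-285,"dy":26,"dz":120,"ax":0,"ay":0,"az":1.12},{"grip":0,"dx":-330,"dy":29,"dz":135,"ax":0,"ay":0,"az":1.28},{"grip":0,"dx":-360,"dy":30,"dz":145,"ax":0,"ay":0,"az":1.4},{"grip":0,"dx":-373,"dy":30,"dz":150,"ax":0,"ay":0,"az":1.44},{"grip":0,"dx":-373,"dy":30,"dz":150,"ax":0,"ay":0,"az":1.44}]'
python3 look.py w8
python3 - w8 <<'E'
from meas import *
print("blk",rect(sel(.33,.46,-.41,-.29,.024,.036)),"fin",rect(sel(.33,.46,-.41,-.29,.06,.075)))
plan((.395,-.35,.0525,-95.5))
E
```

```text
time: 21.62
eef_pos: [0.3955, -0.3505, 0.249]
tool_rot: [[0.995, -0.096, -0.001], [-0.096, -0.995, 0.001], [-0.001, -0.001, -1.0]]
wrist_force: [0.7, 0.7, -0.4]
gripper_width: 0.499
grip_force: 0.0
blk (2346, array([ 397. , -349.2]), array([50.1, 90.1]), 86.7) fin (698, array([ 421.8, -335.3]), array([110.6,  41. ]), 29.6)
dxyz [ -0.7   0.3 197. ] a [-0.001  0.001  0.001]
```

View pics/w8.png

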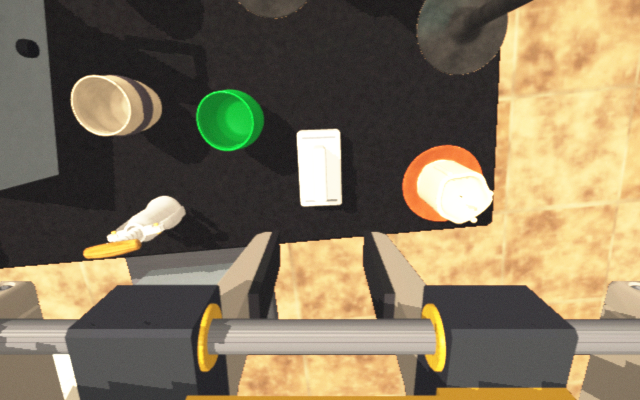

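The block at (320,168) measures 90 x 50 mm, so it is the short cartridge. The beaker stands upright at (115,105). Next I grip the fin.

```bash
python3 -m crank '[{"grip":0,"dx":0.5,"dy":0,"dz":30,"ax":0,"ay":0,"az":-0.025},{"grip":0,"dx":0.5,"dy":0,"dz":70,"ax":0,"ay":0,"az":-0.025},{"grip":0,"dx":0.5,"dy":0,"dz":115,"ax":0,"ay":0,"az":-0.025},{"grip":0,"dx":0.5,"dy":0,"dz":155,"ax":0,"ay":0,"az":-0.025},{"grip":0,"dx":0.5,"dy":0,"dz":190,"ax":0,"ay":0,"az":-0.025},{"grip":0,"dx":0.5,"dy":0,"dz":208,"ax":0,"ay":0,"az":-0.025},{"grip":0,"dx":0.5,"dy":0,"dz":214.5,"ax":0,"ay":0,"az":-0.025},{"grip":-0.5,"dx":0.5,"dy":0,"dz":214.5,"ax":0,"ay":0,"az":-0.025},{"grip":-1,"dx":0.5,"dy":0,"dz":214.5,"ax":0,"ay":0,"az":-0.025},{"grip":-1,"dx":0.5,"dy":0,"dz":214.5,"ax":0,"ay":0,"az":-0.025},{"grip":-1,"dx":0.5,"dy":0,"dz":214.5,"ax":0,"ay":0,"az":-0.025},{"grip":-1,"dx":0.5,"dy":0,"dz":214.5,"ax":0,"ay":0,"az":-0.025}]' 40
python3 -m crank '[{"grip":-1,"dx":0,"dy":0,"dz":-20,"ax":0,"ay":0,"az":0},{"grip":-1,"dx":0,"dy":0,"dz":-60,"ax":0,"ay":0,"az":0},{"grip":-1,"dx":0,"dy":0,"dz":-110,"ax":0,"ay":0,"az":0},{"grip":-1,"dx":0,"dy":0,"dz":-160,"ax":0,"ay":0,"az":0},{"grip":-1,"dx":0,"dy":0,"dz":-205,"ax":0,"ay":0,"az":0},{"grip":-1,"dx":0,"dy":0,"dz":-215,"ax":0,"ay":0,"az":0},{"grip":-1,"dx":0,"dy":0,"dz":-215,"ax":0,"ay":0,"az":0}]'
python3 look.py w9
python3 - w9 <<'E'
from meas import *
s=env.state(); R=np.array(s["tool_rot"]); L=(W-s["eef_pos"])@R*1000
m=(abs(L[:,0])<70)&(abs(L[:,1])<35)&(L[:,2]>-10)&(L[:,2]<12)
print("tool-frame block top",rect(L[m]/1000),"z",np.percentile(L[m,2],[5,50,95]))
plan((.509,.0435,.25,-103))
E
```

```text
time: 23.18
eef_pos: [0.3965, -0.3505, 0.0361]
tool_rot: [[0.997, -0.071, 0.001], [-0.071, -0.997, -0.0], [0.001, 0.0, -1.0]]
wrist_force: [-1.0, 1.3, 6.9]
gripper_width: 0.15
grip_force: 40.0
time: 24.05
eef_pos: [0.3959, -0.3502, 0.2499]
tool_rot: [[0.997, -0.071, -0.0], [-0.071, -0.997, -0.0], [-0.0, 0.0, -1.0]]
wrist_force: [-0.3, -0.1, -1.9]
gripper_width: 0.149
grip_force: 40.0
tool-frame block top (5574, array([1.9, 0.8]), array([89.2, 50.1]), 0.1) z [-3.14394373  5.86203791  7.76907983]
dxyz [  85.2 -400.3   -0.8] a [-0.001  0.002  0.156]
```

```bash
python3 -c "
from h import *
plan((.507,.045,.25,-103),(.507,.045,.16,-103))"
python3 -m crank '[{"grip":-1,"dx":5,"dy":-20,"dz":0,"ax":0,"ay":0,"az":0.02},{"grip":-1,"dx":15,"dy":-65,"dz":0,"ax":0,"ay":0,"az":0.05},{"grip":-1,"dx":25,"dy":-115,"dz":0,"ax":0,"ay":0,"az":0.08},{"grip":-1,"dx":35,"dy":-165,"dz":0,"ax":0,"ay":0,"az":0.11},{"grip":-1,"dx":46,"dy":-215,"dz":0,"ax":0,"ay":0,"az":0.14},{"grip":-1,"dx":57,"dy":-265,"dz":0,"ax":0,"ay":0,"az":0.156},{"grip":-1,"dx":67,"dy":-315,"dz":0,"ax":0,"ay":0,"az":0.156},{"grip":-1,"dx":76,"dy":-360,"dz":0,"ax":0,"ay":0,"az":0.156},{"grip":-1,"dx":83,"dy":-395,"dz":10,"ax":0,"ay":0,"az":0.156},{"grip":-1,"dx":83,"dy":-402,"dz":50,"ax":0,"ay":0,"az":0.156},{"grip":-1,"dx":83,"dy":-402,"dz":85,"ax":0,"ay":0,"az":0.156},{"grip":-1,"dx":83,"dy":-402,"dz":90,"ax":0,"ay":0,"az":0.156}]'
python3 look.py w10
python3 - w10 <<'E'
from meas import *
s=env.state(); R=np.array(s["tool_rot"]); L=(W-s["eef_pos"])@R*1000
m=(abs(L[:,0])<70)&(abs(L[:,1])<35)&(L[:,2]>-10)&(L[:,2]<12)
print("block",rect(L[m]/1000))
c=np.array([.5455,.066]); ex=np.array([.974,-.225]); ey=np.array([.225,.974])
X=(W[:,:2]-c)@ex*1000; Y=(W[:,:2]-c)@ey*1000; Z=W[:,2]*1000
k=(abs(X)<95)&(abs(Y)<100)&(Z>10)&(Z<48); print("recess",k.sum(),np.percentile(X[k],[1,99]),np.percentile(Y[k],[1,99]))
k=(abs(X)<60)&(Y>30)&(Z>70)&(Z<80); print("terminal",k.sum(),np.percentile(X[k],[1,99]),np.percentile(Y[k],[1,99]))
plan((.507,.045,.16,-103))
E
```

```text
dxyz [  83.1 -401.7   -0.8] a [-0.001  0.002  0.156]
dxyz [  83.3 -401.6   89.2] a [-0.001  0.002  0.156]
time: 25.6
eef_pos: [0.5044, 0.0447, 0.1565]
tool_rot: [[0.974, -0.225, -0.008], [-0.225, -0.974, -0.001], [-0.008, 0.002, -1.0]]
wrist_force: [-0.6, -1.0, -1.6]
gripper_width: 0.149
grip_force: 40.0
block (5590, array([0.5, 0.5]), array([50.1, 88.6]), 89.9)
recess 1578 [-5.18112224 14.7282077 ] [-58.73971854  -1.66147827]
terminal 6751 [-50.98651403  53.91340463] [ 42.87602198 182.003068  ]
dxyz [ 1.4 -0.7 -2.3] a [ 0.002  0.005 -0.   ]
```

View pics/w10.png

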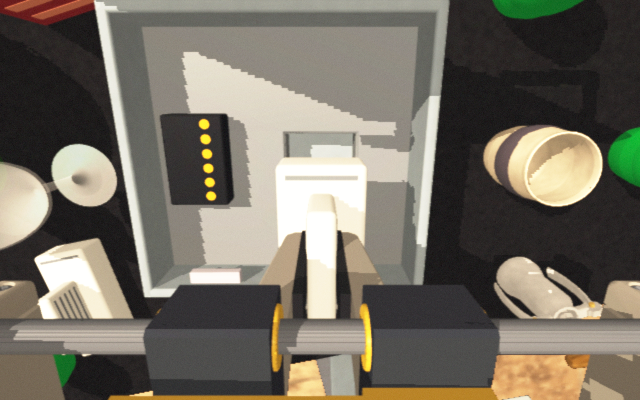

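The view shows the cartridge, held at (320,200), over the recess with its mouth visible behind it at (320,145). The terminal block and both walls are clear. I descend slowly.

```bash
python3 -m crank '[{"grip":-1,"dx":1.5,"dy":0,"dz":10,"ax":0,"ay":0,"az":0},{"grip":-1,"dx":1.5,"dy":0,"dz":30,"ax":0,"ay":0,"az":0},{"grip":-1,"dx":1.5,"dy":0,"dz":48,"ax":0,"ay":0,"az":0},{"grip":-1,"dx":1.5,"dy":0,"dz":58,"ax":0,"ay":0,"az":0},{"grip":-1,"dx":1.5,"dy":0,"dz":61,"ax":0,"ay":0,"az":0},{"grip":-1,"dx":1.5,"dy":0,"dz":61,"ax":0,"ay":0,"az":0}]'
python3 look.py w11; python3 -c "
from h import *
plan((.5077,.0446,.09,-103),(.5077,.0446,.081,-103),(.5077,.0446,.061,-103))"
```

```text
time: 26.4
eef_pos: [0.5094, 0.0444, 0.0998]
tool_rot: [[0.974, -0.225, 0.001], [-0.225, -0.974, 0.0], [0.001, -0.0, -1.0]]
wrist_force: [0.3, 0.8, -2.4]
gripper_width: 0.151
grip_force: 40.0
dxyz [-1.8  0.2 10. ] a [-0.    -0.001 -0.   ]
dxyz [-1.8  0.2 19. ] a [-0.    -0.001 -0.   ]
dxyz [-1.8  0.2 39. ] a [-0.    -0.001 -0.   ]
```

View pics/w11.png

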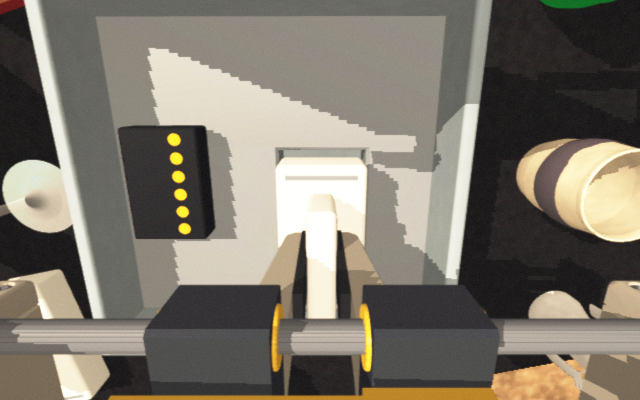

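The lateral fit is centred: recess edges at columns 276 and 368, block at 277 to 367. I lower it onto the cheeks and then press.

```bash
python3 -m crank '[{"grip":-1,"dx":-1.5,"dy":0,"dz":4,"ax":0,"ay":0,"az":0},{"grip":-1,"dx":-1.5,"dy":0,"dz":9,"ax":0,"ay":0,"az":0},{"grip":-1,"dx":-1.5,"dy":0,"dz":13,"ax":0,"ay":0,"az":0},{"grip":-1,"dx":-1.5,"dy":0,"dz":17,"ax":0,"ay":0,"az":0},{"grip":-1,"dx":-1.5,"dy":0,"dz":17,"ax":0,"ay":0,"az":0}]' 45
```

```text
time: 27.08
eef_pos: [0.5073, 0.0447, 0.082]
tool_rot: [[0.974, -0.225, -0.001], [-0.225, -0.974, -0.0], [-0.001, 0.0, -1.0]]
wrist_force: [-0.2, -0.2, -3.0]
gripper_width: 0.148
grip_force: 45.0
```

```bash
python3 -m crank '[{"grip":-1,"dx":0,"dy":0,"dz":3,"ax":0,"ay":0,"az":0},{"grip":-1,"dx":0,"dy":0,"dz":6,"ax":0,"ay":0,"az":0},{"grip":-1,"dx":0,"dy":0,"dz":9,"ax":0,"ay":0,"az":0},{"grip":-1,"dx":0,"dy":0,"dz":12,"ax":0,"ay":0,"az":0},{"grip":-1,"dx":0,"dy":0,"dz":15,"ax":0,"ay":0,"az":0},{"grip":-1,"dx":0,"dy":0,"dz":18,"ax":0,"ay":0,"az":0},{"grip":-1,"dx":0,"dy":0,"dz":20,"ax":0,"ay":0,"az":0},{"grip":-1,"dx":0,"dy":0,"dz":20,"ax":0,"ay":0,"az":0}]'
```

```text
time: 28.08
eef_pos: [0.5074, 0.0447, 0.0621]
tool_rot: [[0.974, -0.225, -0.0], [-0.225, -0.974, -0.0], [-0.0, 0.0, -1.0]]
wrist_force: [1.0, -0.5, -3.5]
gripper_width: 0.15
grip_force: 45.0
```

```bash
python3 -m crank '[{"grip":-1,"dx":0,"dy":0,"dz":1,"ax":0,"ay":0,"az":0},{"grip":-1,"dx":0,"dy":0,"dz":2,"ax":0,"ay":0,"az":0},{"grip":-1,"dx":0,"dy":0,"dz":2.5,"ax":0,"ay":0,"az":0},{"grip":-1,"dx":0,"dy":0,"dz":2.5,"ax":0,"ay":0,"az":0}]'
```

```text
time: 28.58
eef_pos: [0.5075, 0.0448, 0.0611]
tool_rot: [[0.974, -0.225, -0.0], [-0.225, -0.974, 0.0], [-0.0, -0.0, -1.0]]
wrist_force: [-5.3, -0.7, 15.1]
gripper_width: 0.147
grip_force: 45.0
```

On the floor: TCP at 0.061 as predicted, 15 N. I release with a small opening and rise.

```bash
python3 -m crank '[{"grip":-1,"dx":0,"dy":0,"dz":-1,"ax":0,"ay":0,"az":0},{"grip":-0.5,"dx":0,"dy":0,"dz":-1,"ax":0,"ay":0,"az":0},{"grip":-0.3,"dx":0,"dy":0,"dz":-1,"ax":0,"ay":0,"az":0},{"grip":-0.3,"dx":0,"dy":0,"dz":-2,"ax":0,"ay":0,"az":0},{"grip":-0.3,"dx":0,"dy":0,"dz":-20,"ax":0,"ay":0,"az":0},{"grip":-0.3,"dx":0,"dy":0,"dz":-55,"ax":0,"ay":0,"az":0},{"grip":-0.3,"dx":0,"dy":0,"dz":-100,"ax":0,"ay":0,"az":0},{"grip":-0.3,"dx":0,"dy":0,"dz":-150,"ax":0,"ay":0,"az":0},{"grip":-0.3,"dx":0,"dy":0,"dz":-200,"ax":0,"ay":0,"az":0},{"grip":-0.3,"dx":0,"dy":0,"dz":-250,"ax":0,"ay":0,"az":0},{"grip":-0.3,"dx":0,"dy":0,"dz":-260,"ax":0,"ay":0,"az":0},{"grip":-0.3,"dx":0,"dy":0,"dz":-260,"ax":0,"ay":0,"az":0}]'
python3 look.py w12; python3 - w12 <<'E'
from meas import *
c=np.array([.5455,.066]); ex=np.array([.974,-.225]); ey=np.array([.225,.974])
def cf(W): return (W[:,:2]-c)@ex*1000,(W[:,:2]-c)@ey*1000,W[:,2]*1000
X,Y,Z=cf(W)
for a,b in((-70,-64),(3,9)):
  for y0,y1 in((-52,-42),(-20,-10)):
    k=(X>a)&(X<b)&(Y>y0)&(Y<y1); print("block top",a,y0,k.sum(),np.median(Z[k]) if k.any() else "")
k=(X>30)&(X<80)&(Y>-60)&(Y<0); print("deck",np.median(Z[k]))
p,V=shot("scene"); X,Y,Z=cf(V.reshape(-1,3))
for z in(160,280):
    k=(X>70)&(X<200)&(Y>-40)&(Y<110)&(abs(Z-z)<8); print("lid",z,np.median(X[k]))
for n in("beaker","half_bottle","tasting_glass","long_cartridge"):
    for r in optics.regions_of(p,n)[:5]:
        print(n,round(r["score"],2),np.nanmedian(V[r["region"]],0).round(3))
save(p,"end.png"); a=cv2.resize(p["img"][60:260,150:430,::-1],(560,400)); b=np.load("w12.npz")["img"][::2,::2,::-1]
o=np.zeros((600,560,3),np.uint8); o[:400]=a; o[400:,:320]=b; cv2.imwrite("pics/end2.png",o)
E
```

```text
time: 30.08
eef_pos: [0.5076, 0.0448, 0.3199]
tool_rot: [[0.974, -0.225, 0.001], [-0.225, -0.974, 0.0], [0.001, -0.0, -1.0]]
wrist_force: [-0.3, -0.1, 0.3]
gripper_width: 0.343
grip_force: 0.0
block top -70 -52 31 54.49182267578878
block top -70 -20 34 54.466443613532476
block top 3 -52 40 54.06600187120128
block top 3 -20 35 54.261474099793205
deck 54.21297256872129
lid 160 112.58073105076376
lid 280 134.03741384007895
beaker 0.86 [0.359 0.378 0.051]
beaker 0.85 [ 0.707 -0.189  0.052]
beaker 0.73 [ 0.473 -0.154  0.054]
beaker 0.7 [ 0.616 -0.174  0.057]
beaker 0.7 [ 0.446 -0.272  0.055]
half_bottle 0.9 [0.574 0.362 0.141]
half_bottle 0.37 [ 0.349 -0.148  0.049]
tasting_glass 0.61 [0.55  0.256 0.118]
long_cartridge 0.58 [0.432 0.299 0.03 ]
```

View pics/end2.png

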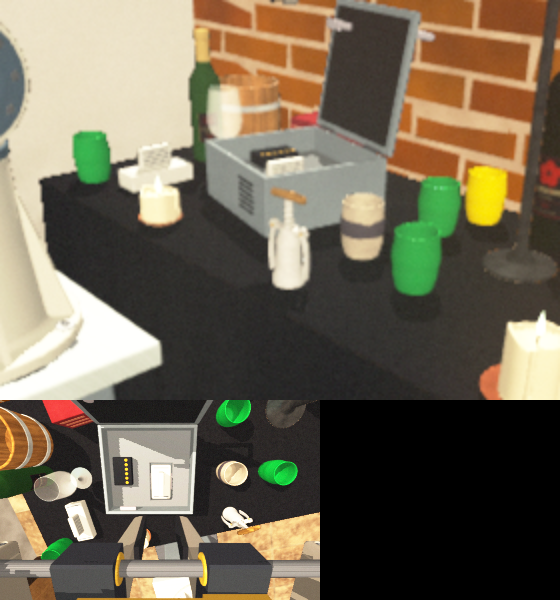

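The block top is flush with the deck (54.3 mm against 54.2 mm). The lid leans fully back at (370,80), the beaker stands on the cloth at (362,225), and the other things are where they were.

```bash
python3 -c "
from cell import hand_in
print(hand_in())"
```

```text
the job is handed in; nothing more can be done
None
```

The job is done and handed in after about 30 s: the beaker stands upright on the cloth, the latch is released, the lid leans fully back, the short cartridge is flush with the deck, and nothing else was seen to have moved.

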